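# Draw the sample tote out from under the bench riser with the pull hook

### The job

Take the orange-handled pull hook, reach in under the clear top of the white riser, drop the hook behind the front wall of the blue tote and drag the tote forward onto the sprung yellow buffer until it presses on it with about 6 N, and hold it there a moment. Then unhook without pushing the tote back in and stand the hook upright on the open worktop, clear of the tote. Touch the tote with the hook only, keep its vials standing and leave the things around it where they are.

Things in the scene. Friction and masses are not known exactly. Their poses are not given: they have to be found in the camera images.
- hook_grip (a point): Centre of the upright orange grip block of the pull hook. The block is 24 mm (x) x 30 mm (y) and spans 40 to 92 mm above the tool's underside; this point is 80 mm above it. z is up, x points along the shank towards the hook. The shank, 12 mm wide, leaves the block forward at 32 to 39 mm above the underside.
- hook_tip (a point): Middle of the lower edge of the hook prong: a steel plate 6 mm thick (x), 36 mm wide (y), hanging 32 mm below the shank's underside. Level with the tool's underside, 170 mm ahead (x) of the grip centre and 80 mm lower. Same axes as hook_grip.
- pull_hook: The whole pull hook, rigid, 0.25 kg. It stands by itself on a steel foot plate (40 x 60 x 7 mm, under the grip) and the hook tip. Origin on its underside straight below the grip centre (height 0 when it stands on the bench), same axes.
- tote_lip (a point): Middle of the top of the blue tote's front wall (facing the robot), 45 mm above the bench. The wall is 5 mm thick; x points from it towards the back of the tote, z up. Behind it is an empty bay for the hook prong: from 2.5 to 37 mm behind this point, 110 mm wide, floor 41 mm below this point.
- tote: Open sample tote, 140 (x) x 120 (y) x 45 mm, 0.3 to 0.55 kg with two loose vials in its rear bays, loose on the bench under the riser, front wall 42 to 72 mm behind the riser's front edge and a little askew at the start. Origin at the centre of its underside; x into the riser. Dragging takes about 0.5 to 2 N; never more than 25 N between hook and tote.
- riser: Low fixed white riser, open at the front: clear top from 105 to 117 mm high, 186 mm wide, 240 mm deep, inner width 162 mm. Origin at the middle of its front edge on the bench; x points into it, z up. Two rails 18 mm high run 90 mm out of its front and carry, between two clamps, the sprung yellow buffer bar, which counts as part of it.
- riser_edge (a point): Middle of the riser top's front edge, 117 mm high, axes as riser. The sprung yellow buffer bar (32 mm high) meets the tote's front face 10 to 40 mm in front of this edge: not measured, so feel it: 1 N at touch, then 0.5 N more per mm, on top of the drag. Press it with 3.5 to 8.5 N for 0.3 s, never more. It gives up to 20 mm and pushes the tote back as the hook lets go.
- vial_red: Glass vial with red cap, 21 mm dia x 45 mm, in the tote; origin at its underside, z up along it.
- vial_white: Glass vial with white cap, 21 mm dia x 45 mm, in the tote; origin at its underside, z up along it.
- beaker: Glass beaker, 59 mm dia x 66 mm, bystander left of the riser's front; origin at the underside.
- brass_weight: Brass weight, 20 mm dia x 35 mm, bystander right of the riser's front; origin at the underside.
- mint_jar: Jar with mint-green cap, 47 mm dia x 83 mm, bystander right of the riser; origin at the underside.

How it is judged:
By the outcome, as a careful person would: the job done as asked, in the order asked, and still so for the second after the job is handed in, with the robot touching nothing.
It also fails if it takes over 72 s, if anything falls off the work surface, if the arm or the gripper's body presses on something with over 40 N, if the wrist force passes 120 N, or if a joint passes its speed limit or range.

### The arm

A 6-joint arm with a two-finger parallel gripper is mounted at the origin on a cart in front of the work surface, level with it; the furniture and walls round the work are solid. World frame = base frame: x ahead of the robot, y to its left, z up, the work surface at z = 0. Lengths are in mm, angles in degrees, forces in N, time in s.
With the tool pointing down it reaches from about 400 to 925 mm from the base axis. Payload 3.4 kg.
Tool frame: the origin (TCP) lies on the centre line of the jaws, within the pads' length; the fingertips stand ahead of it and the grasp point (between the pads) lies 3 mm ahead of it (env.tcp_to_tips is the z of the fingertips in the tool frame, in mm); z points along the fingers, y is the direction in which the jaws open and shut (so a half turn about z gives the same grasp; the last joint's range is limited). The gripper opens to 85 mm and grips with 20 to 120 N. Pads are 22 mm wide; open, the fingers measure 114 mm over their backs; the gripper's body (76 mm by 85 mm) begins 54 mm behind the grasp point. The pads swing forward as they close: fully open they stand 13 mm farther back than shut.
Start: joints at [63.398, 17.578, 86.31, -0, 76.112, -4.211], TCP at [219.057, 531.644, 253.305] pointing down, gripper open.
Joint ranges: [-179.03, 179.03], [-60, 130.46], [8.19, 133.38], [-81.62, 261.62], [5.75, 156.47], [-153.77, 153.77]. Speed limits (degrees/s): [147.25, 147.25, 180, 180, 180, 180].

### API

Orientations are given as a 3x3 rotation matrix whose columns are the frame's x, y, z axes.
In Python, from plant import status, imaging, close_job, env gives the robot as it stands.
- The arm moves only by the tool move_arm, never from a script. Its argument "plan" is a list that holds one entry, the list of rows, each a list of 7 numbers: the shift along the tool's x, y, z in cm, then the turn, a rotation vector about the tool's x, y, z in degrees, then the opening in per cent of the stroke, from 0 (shut) to 100 (fully open). In form: [[[dx, dy, dz, wx, wy, wz, hand], ...]]. A call has 1 to 8 rows; each row is the pose to reach, as a shift and turn from the pose commanded when the call began, along the tool's axes at that moment; what a row does not reach only later rows make up. A row lasts 1/12 s, in which the tool goes at most 41.7 mm and 7.16 degrees, less where a joint would pass 70% of its speed; a pose out of reach is approached as far as the arm can. A call with a gripper value outside its range is refused whole. The fingers move at their own pace and stop on an object; "squeeze" is the grip in N (left out, the last holds). Time passes only in rows, so rows that repeat a pose let the fingers close. It gives the time, the measured TCP pose, the force and the opening at its end, in the units of the state.
- status.state(): the state, without advancing time (a new reading comes with each control period).
- imaging.capture(name): name is "scene" or "top" or "wrist"; returns the picture (400x640x3 uint8, red, green, blue); there is no depth.
- imaging.camera_model(name): a dict with "K" (3x3 intrinsics, pixels), "xyz" and "attitude" of the camera in the world. Camera axes: x right, y up, looking along -z (the intrinsics and any distortion apply to the point x, -y, -z); pixel columns grow to the right and rows downward; lengths in mm; the calibration is good to about 2 mm. The wrist camera is an equidistant fisheye: a pixel r from the principal point sees the ray r / f radians off the axis. A picture is of the moment at which its call begins: read the wrist's pose just before it. camera_model takes no time and is no camera call; for the wrist camera it gives the pose at the moment of the call.
- close_job(): hands the job in, once; it reports no verdict.
The state is a dict: "time_s": time; "joint_positions": joint angles; "qd": joint speeds; "joint_efforts": joint torques, N m; "ee_pos": TCP position; "tool_rot": TCP orientation; "ft_force": force on the tool from outside, world axes, zero at the start; "torque": the same for the moment, N m; "grip_width": opening from 0.0 (shut) to 1.0 (fully open).
Only numpy, scipy, OpenCV 4.12 (cv2) and the standard library are available. Lean on these libraries where they do the work, as an engineer would, in place of code of your own. Each camera call takes 0.05 s, during which the arm holds its last target.

## Working session

There is one attempt and no reset: what is moved stays moved. The work goes in short steps, Python scripts to look and compute and a tool call to move; the robot and the scene stay as the last step left them, time stands still between calls to the robot, and variables do not carry over. Pictures are saved under pics/ and viewed, and the job is handed in when it is done.

Besides the shell and the picture viewer there is one more tool, called after "Call:" as name(argument=value, ...) on one line, values as JSON. move_arm: Moves the arm, as the interface text tells. Its arguments: {"type":"object","properties":{"plan":{"type":"array","items":{"type":"array","items":{"type":"array","items":{"type":"number"}}}},"squeeze":{"type":"number"}},"required":["plan"]}

```bash
ls; mkdir -p pics; python3 - <<'E'
from plant import status, imaging, env
import cv2, numpy as np
print(env.tcp_to_tips, [a for a in dir(env) if a[0]!='_'])
s=status.state(); print(s)
for n in ("scene","top","wrist"):
    m=imaging.camera_model(n); print(n,m)
    cv2.imwrite(f"pics/{n}0.png",imaging.capture(n)[:,:,::-1])
E
```

```text
pics
22.0 ['MotionError', 'tcp_to_tips']
{'time_s': 0.0, 'joint_positions': array([ 6.33989066e+01,  1.76228323e+01,  8.63834617e+01,  2.18400687e-04,
        7.61105752e+01, -4.21212592e+00]), 'qd': array([ 0.02729344,  0.01494271, -0.0578326 ,  0.00062683,  0.00973951,
       -0.01277953]), 'joint_efforts': array([ 3.27826470e-03, -4.57551563e+01, -2.51920187e+01, -7.71666669e-05,
        1.28676376e-02, -3.03195020e-05]), 'ee_pos': array([218.75208647, 531.06340572, 252.37808842]), 'tool_rot': array([[-9.24618973e-01,  3.80892262e-01, -9.16660614e-04],
       [ 3.80893334e-01,  9.24617190e-01, -1.82217784e-03],
       [ 1.53506721e-04, -2.03397012e-03, -9.99997920e-01]]), 'ft_force': array([-1.20059216,  0.62348473, -0.28570267]), 'torque': array([ 1.23534742e-02,  3.11398114e-02, -5.19395763e-05]), 'grip_width': 0.9982365152857878}
scene {'K': array([[434.57584948,   0.        , 314.24330888],
       [  0.        , 434.57584948, 197.37266195],
       [  0.        ,   0.        ,   1.        ]]), 'xyz': array([ -46.07468209, -374.79516493,  916.29187285]), 'attitude': array([[ 0.4
[... 200 characters left out ...]
  [  0.        , 400.58058932, 203.02811204],
       [  0.        ,   0.        ,   1.        ]]), 'xyz': array([ 493.63032466,  -57.13945611, 1173.2347756 ]), 'attitude': array([[ 0.00309624,  0.99228278, -0.12395684],
       [-0.99972087,  0.00597489,  0.022858  ],
       [ 0.02342223,  0.12385147,  0.9920243 ]])}
wrist {'K': array([[309.70691629,   0.        , 317.95548265],
       [  0.        , 309.70691629, 196.67253513],
       [  0.        ,   0.        ,   1.        ]]), 'xyz': array([157.85581285, 557.45282698, 373.65436227]), 'attitude': array([[ 0.38075976, -0.89162553, -0.24500189],
       [ 0.92466694,  0.36611306,  0.10465311],
       [-0.00361299, -0.26639285,  0.96385777]])}
```

View pics/scene0.png

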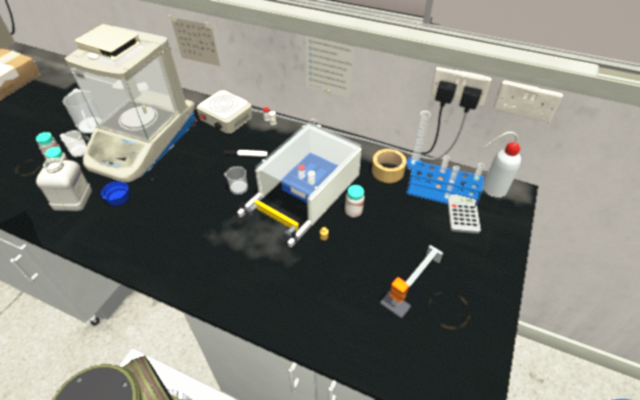

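View pics/top0.png

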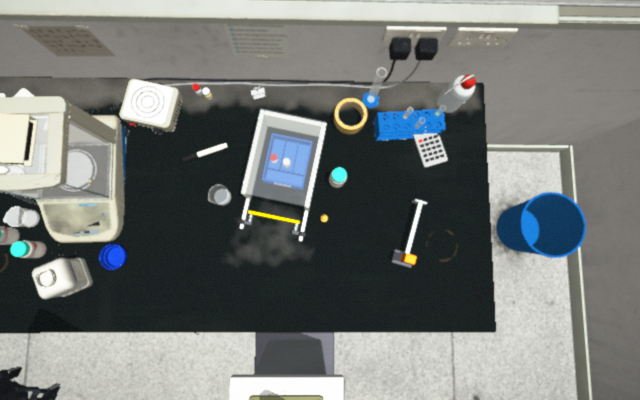

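View pics/wrist0.png

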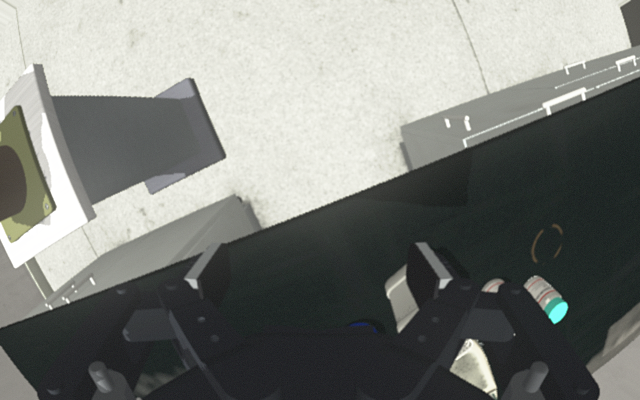

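```bash
cat > h.py <<'E'
import numpy as np, cv2
from plant import status, imaging
_c={}
def M(n):
    return imaging.camera_model(n)
def proj(m,p):
    v=np.asarray(m['attitude']).T@(np.asarray(p,float)-m['xyz']); x,y,z=v[0],-v[1],-v[2]
    K=m['K']; return np.array([K[0,0]*x/z+K[0,2],K[1,1]*y/z+K[1,2]])
def ray(m,uv,fish=False):
    K=m['K']; x=(uv[0]-K[0,2])/K[0,0]; y=(uv[1]-K[1,2])/K[1,1]
    if fish:
        r=np.hypot(x,y); s=np.sin(r)/r if r>1e-9 else 1; d=np.array([x*s,-y*s,-np.cos(r)])
    else: d=np.array([x,-y,-1.])
    d=m['attitude']@d; return m['xyz'],d/np.linalg.norm(d)
def projf(m,p):
    v=np.asarray(m['attitude']).T@(np.asarray(p,float)-m['xyz']); x,y,z=v[0],-v[1],-v[2]
    r=np.hypot(x,y); t=np.arctan2(r,z); K=m['K']
    return np.array([K[0,0]*t*x/r+K[0,2],K[1,1]*t*y/r+K[1,2]])
def onz(m,uv,z,fish=False):
    o,d=ray(m,uv,fish); return o+d*(z-o[2])/d[2]
def tri(l):
    A=np.zeros((3,3));b=np.zeros(3)
    for o,d in l:
        P=np.eye(3)-np.outer(d,d);A+=P;b+=P@o
    p=np.linalg.solve(A,b); return p,[np.linalg.norm((np.eye(3)-np.outer(d,d))@(p-o)) for o,d in l]
E
python3 - <<'E'
import cv2
s=cv2.imread('pics/scene0.png');t=cv2.imread('pics/top0.png')
def z(im,x0,y0,x1,y1,f,n): cv2.imwrite(n,cv2.resize(im[y0:y1,x0:x1],None,fx=f,fy=f,interpolation=cv2.INTER_NEAREST))
z(s,365,235,465,325,6,'pics/s_hook.png'); z(t,380,190,450,280,6,'pics/t_hook.png')
z(s,215,110,385,260,4,'pics/s_ris.png'); z(t,190,95,370,255,4,'pics/t_ris.png')
E
```

```text
(no output)
```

View pics/s_hook.png

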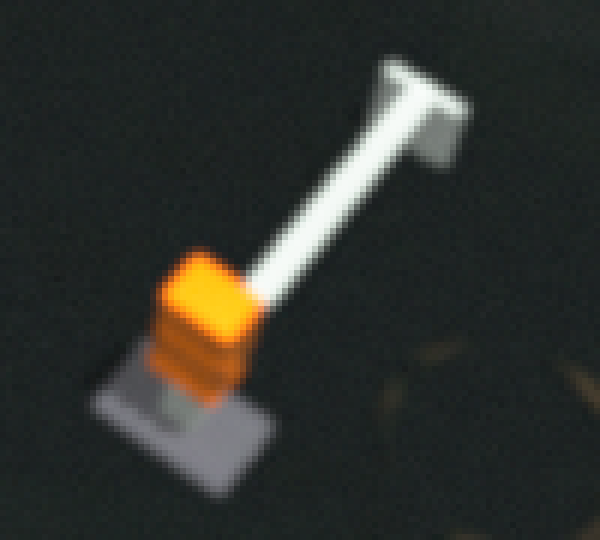

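View pics/t_hook.png

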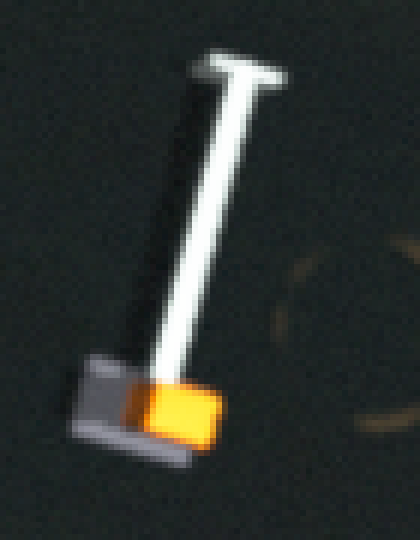

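View pics/s_ris.png

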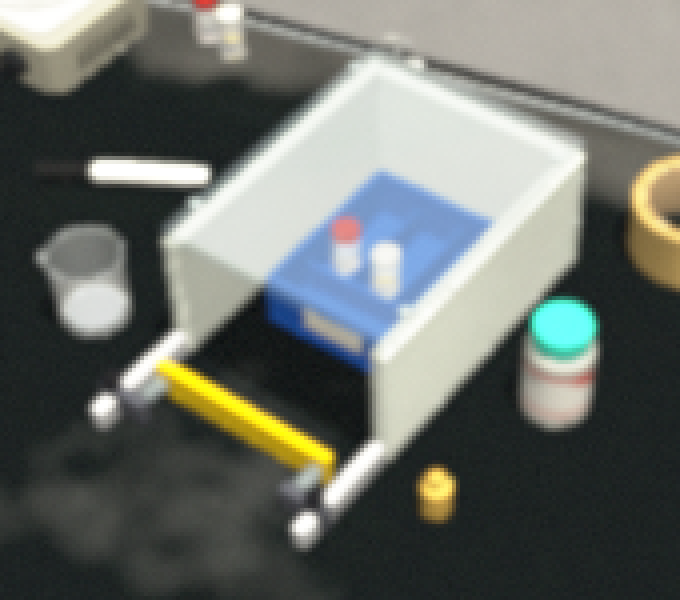

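View pics/t_ris.png

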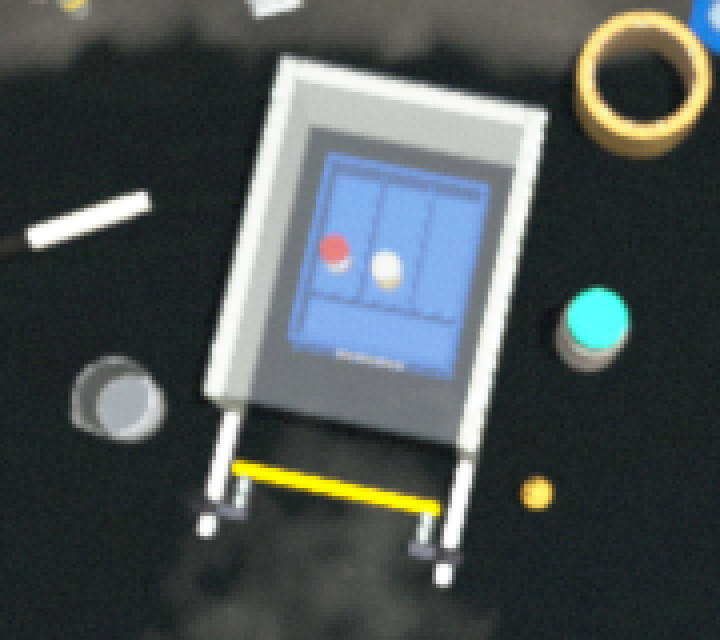

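```bash
python3 - <<'E'
from h import *
s=cv2.imread('pics/scene0.png');t=cv2.imread('pics/top0.png')
ms,mt=M('scene'),M('top')
def cen(im,cond,roi):
    x0,y0,x1,y1=roi; h=cv2.cvtColor(im,cv2.COLOR_BGR2HSV)[y0:y1,x0:x1].astype(int); b=im[y0:y1,x0:x1].astype(int)
    m=cond(h,b); v,u=np.nonzero(m); 
    r=cv2.minAreaRect(np.c_[u+x0,v+y0].astype(np.float32))
    return np.array([u.mean()+x0,v.mean()+y0]),m.sum(),r
oc=lambda h,b:(h[...,0]<28)&(h[...,1]>180)&(b[...,2]>225)
cs=cen(s,oc,(380,270,415,310)); ct=cen(t,oc,(395,245,425,275)); print('orange',cs,ct)
p=tri([ray(ms,cs[0]),ray(mt,ct[0])]); print('grip top',p, onz(ms,cs[0],92),onz(mt,ct[0],92))
f=lambda x,y,x0,y0,k:(x0+(x+.5)/k-.5,y0+(y+.5)/k-.5)
S=lambda x,y:f(x,y,365,235,6);T=lambda x,y:f(x,y,380,190,6)
# crossbar top z39 ends
for n,a,b in [('barL',S(388,62),T(205,60)),('barR',S(463,105),T(282,78))]:
    print(n,tri([ray(ms,a),ray(mt,b)]),onz(ms,a,39),onz(mt,b,39))
# shank white centroid
wc=lambda h,b:(h[...,1]<60)&(b[...,1]>200)
S=lambda x,y:f(x,y,215,110,4);T=lambda x,y:f(x,y,190,95,4)
P={}
for n,a,b,z in [('riserFL',S(168,238),T(208,396),117),('riserFR',S(378,360),T(475,455),117),('riserBL',S(372,58),T(283,60),117),('riserBR',S(582,152),T(545,112),117),
 ('toteFL',S(270,288),T(292,347),45),('toteFR',S(378,350),T(450,377),45),('toteBL',S(378,172),T(328,153),45),('toteBR',S(494,222),T(488,184),45),
 ('red',S(346,230),T(334,250),49),('white',S(386,253),T(387,270),49),
 ('bufL',S(160,365),T(234,467),32),('bufR',S(334,456),T(438,510),32),('beak',S(80,240),T(112,385),66),('brass',S(436,480),T(537,490),35),('mint',S(563,320),T(598,315),83)]:
    a_,e=tri([ray(ms,a),ray(mt,b)]);print(n,a_.round(1),np.round(e,1),onz(ms,a,z).round(1),onz(mt,b,z).round(1))
E
```

```text
orange (array([399.71532847, 284.59124088]), np.int64(137), ((400.0600280761719, 284.4200134277344), (14.600000381469727, 10.200000762939453), 36.869895935058594)) (array([410.24390244, 258.46341463]), np.int64(82), ((410.0188903808594, 258.4339599609375), (10.988844871520996, 9.0657958984375), 15.945395469665527))
grip top (array([ 479.6947996 , -333.73292138,   89.37640148]), [np.float64(0.6890867487841148), np.float64(0.6890867487840505)]) [ 477.64424919 -333.26503441   92.        ] [ 480.0130927  -333.70838948   92.        ]
barL (array([ 647.54769433, -363.04505776,   40.21562276]), [np.float64(1.6942819888726848), np.float64(1.6942819888725607)]) [ 649.53388182 -364.51799847   39.        ] [ 647.01002692 -361.74786068   39.        ]
barR (array([ 638.12509807, -397.62159967,   42.31865096]), [np.float64(0.013796878196763954), np.float64(0.013796878196695495)]) [ 640.73160527 -397.72052641   39.        ] [ 638.54347623 -398.6073156    39.        ]
riserFL [651.2 118.6 109.4] [1.1 1.1] [645.2 113.  117. ] [649.6 118.3 117. ]
riserFR [611.4 -57.5 107.5] [1.7 1.7] [602.8 -59.8 117.
[... 330 characters left out ...]
1.  45.]
toteBL [839.7  49.9  39.2] [1.1 1.1] [833.3  48.   45. ] [838.5  48.5  45. ]
toteBR [809.8 -61.7  57.3] [6.4 6.4] [818.1 -51.9  45. ] [816.5 -67.4  45. ]
red [766.7  42.9  45.3] [0.1 0.1] [763.3  41.   49. ] [765.8  42.6  49. ]
white [751.2   4.1  51.2] [0.4 0.4] [753.4   4.8  49. ] [751.5   4.5  49. ]
bufL [612.3 113.   24.5] [0.9 0.9] [607.2 108.2  32. ] [611.1 112.6  32. ]
bufR [581.8 -34.5  33.3] [1.7 1.7] [583.6 -35.4  32. ] [581. -33.  32.]
beak [662.4 195.8  67.9] [3.2 3.2] [662.5 199.9  66. ] [664.4 193.5  66. ]
brass [ 595.8 -103.3   27.6] [0.6 0.6] [ 590.2 -105.1   35. ] [ 595.4 -103.5   35. ]
mint [ 712.9 -143.3   82.3] [0.6 0.6] [ 712. -143.   83.] [ 713.1 -143.8   83. ]
```

```bash
cat > go.py <<'E'
import sys
from h import *
def go(x,y,z,ang=None,s=None):
    s=s or status.state(); R=s['tool_rot']; d=R.T@(np.array([x,y,z])-s['ee_pos'])/10
    a0=np.degrees(np.arctan2(R[1,1],R[0,1])); w=0
    if ang is not None:
        from scipy.spatial.transform import Rotation as Ro
        c,sn=np.cos(np.radians(ang)),np.sin(np.radians(ang))
        Rt=np.array([[-sn,c,0],[c,sn,0],[0,0,-1.]])
        w=Ro.from_matrix(R.T@Rt).as_rotvec(degrees=True)
    print('d cm',d.round(2),'w',np.round(w,2),'yang',a0.round(2),'t',s['time_s'],'F',s['ft_force'].round(2),'p',s['ee_pos'].round(1),'g',round(s['grip_width'],3))
if __name__=='__main__': go(*map(float,sys.argv[1:]))
E
python3 go.py 470 150 260 20
```

```text
d cm [-37.75 -25.68  -0.71] w [-9.000e-02  3.000e-02  4.761e+01] yang 67.61 t 0.15 F [-0.76  0.34 -0.38] p [218.8 531.2 252.6] g 1.003
```

Call:
move_arm(plan=[[[-26, -18, -1, 0, 0, 40, 100], [-26, -18, -1, 0, 0, 40, 100], [-26, -18, -1, 0, 0, 40, 100], [-26, -18, -1, 0, 0, 40, 100], [-26, -18, -1, 0, 0, 40, 100], [-26, -18, -1, 0, 0, 40, 100], [-26, -18, -1, 0, 0, 40, 100], [-26, -18, -1, 0, 0, 40, 100]]], squeeze=80)

```text
time_s: 0.82
ee_pos: [392.2, 262.9, 263.3]
tool_rot: [[-0.462, 0.887, 0.001], [0.887, 0.462, -0.002], [-0.002, -0.0, -1.0]]
ft_force: [-0.5, 0.8, 0.2]
grip_width: 1.002
```

```bash
python3 go.py 500 -60 260 -8
```

```text
d cm [-33.62  -5.35   0.39] w [2.00e-02 1.00e-01 3.55e+01] yang 27.5 t 0.8167 F [-0.49  0.79  0.16] p [392.2 262.9 263.3] g 1.002
```

Call:
move_arm(plan=[[[-32, -5, 0, 0, 0, 35, 100], [-32, -5, 0, 0, 0, 35, 100], [-32, -5, 0, 0, 0, 35, 100], [-32, -5, 0, 0, 0, 35, 100], [-32, -5, 0, 0, 0, 35, 100], [-32, -5, 0, 0, 0, 35, 100], [-32, -5, 0, 0, 0, 35, 100], [-32, -5, 0, 0, 0, 35, 100]]])

```text
time_s: 1.48
ee_pos: [495.4, -43.6, 263.2]
tool_rot: [[0.13, 0.992, 0.0], [0.992, -0.13, -0.001], [-0.001, 0.0, -1.0]]
ft_force: [0.2, 0.5, 0.6]
grip_width: 0.999
```

```bash
python3 go.py 480 -333 230 -15.8
```

```text
d cm [-28.89   2.23   3.35] w [0.03 0.04 8.33] yang -7.47 t 1.4833 F [0.23 0.5  0.59] p [495.4 -43.6 263.2] g 0.999
```

Call:
move_arm(plan=[[[-28.9, 2.2, 3.3, 0, 0, 8.3, 100], [-28.9, 2.2, 3.3, 0, 0, 8.3, 100], [-28.9, 2.2, 3.3, 0, 0, 8.3, 100], [-28.9, 2.2, 3.3, 0, 0, 8.3, 100], [-28.9, 2.2, 3.3, 0, 0, 8.3, 100], [-28.9, 2.2, 3.3, 0, 0, 8.3, 100], [-28.9, 2.2, 3.3, 0, 0, 8.3, 100], [-28.9, 2.2, 3.3, 0, 0, 8.3, 100]]])

```text
time_s: 2.15
ee_pos: [478.9, -337.7, 229.0]
tool_rot: [[0.276, 0.961, -0.0], [0.961, -0.276, -0.004], [-0.004, 0.001, -1.0]]
ft_force: [0.1, 0.3, 0.2]
grip_width: 1.001
```

```bash
python3 - <<'E'
from h import *
import pickle
m=M('wrist'); im=imaging.capture('wrist')[:,:,::-1]; cv2.imwrite('pics/w1.png',im); pickle.dump(m,open('w1.pkl','wb'))
h=cv2.cvtColor(im,cv2.COLOR_BGR2HSV).astype(int)
mk=(h[...,0]<28)&(h[...,1]>180)&(im[...,2]>150); v,u=np.nonzero(mk); print(len(u),u.mean(),v.mean(),u.min(),u.max(),v.min(),v.max())
print(status.state()['ee_pos'])
E
```

```text
85 332.01176470588234 182.9294117647059 304 570 146 202
[ 478.83215995 -333.98507866  229.07191017]
```

View pics/w1.png

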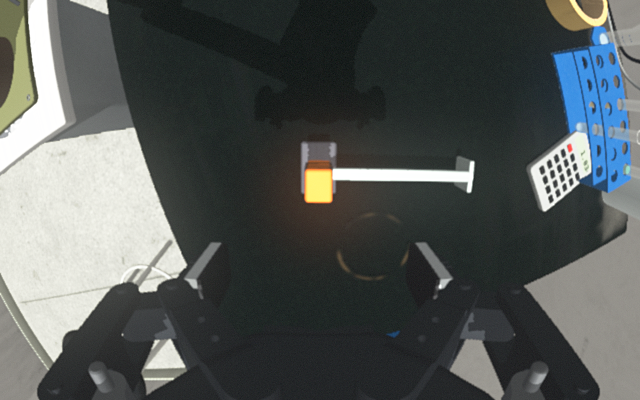

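```bash
python3 - <<'E'
from h import *
im=cv2.imread('pics/w1.png'); cv2.imwrite('pics/w1c.png',cv2.resize(im[125:220,290:490],None,fx=4,fy=4,interpolation=cv2.INTER_NEAREST))
E
```

```text
(no output)
```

View pics/w1c.png

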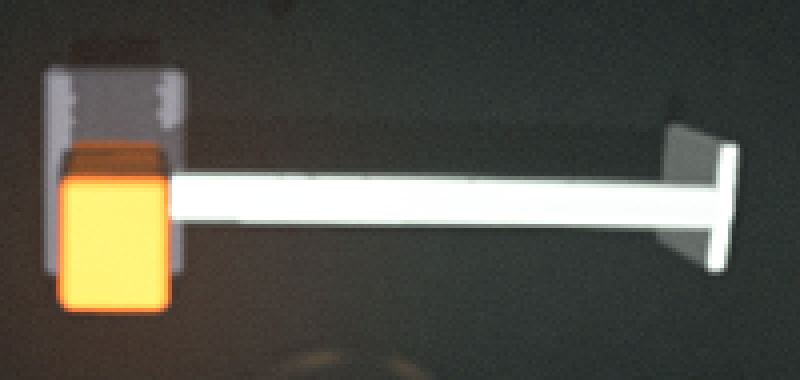

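```bash
python3 - <<'E'
from h import *
import pickle
m=pickle.load(open('w1.pkl','rb')); f=lambda x,y:(290+(x+.5)/4-.5,125+(y+.5)/4-.5)
ms,mt=M('scene'),M('top')
g=f(115,244); r=[ray(m,g,True),ray(ms,(399.75,284.5)),ray(mt,(410.2,258.4))]
print('grip',onz(m,g,92,True),tri(r),tri([r[0],r[2]])[0],tri([r[0],r[1]])[0])
for c in [(59,176),(171,176),(171,312),(59,312)]: print(onz(m,f(*c),92,True).round(1))
b=f(727,207); fs=lambda x,y:(365+(x+.5)/6-.5,235+(y+.5)/6-.5); ft=lambda x,y:(380+(x+.5)/6-.5,190+(y+.5)/6-.5)
r=[ray(m,b,True),ray(ms,fs(425.5,83.5)),ray(mt,ft(243.5,69))]
B=onz(m,b,39,True);print('bar',B,tri(r)); G=onz(m,g,92,True); d=B-G; print(np.hypot(*d[:2]),np.degrees(np.arctan2(d[1],d[0])))
E
python3 go.py 480 -333 230 -15.8
```

```text
grip [ 481.97466271 -332.77210224   92.        ] (array([ 480.78807865, -333.78445422,   88.00396496]), [np.float64(0.9272874828236969), np.float64(0.7850468599673077), np.float64(1.037191568082503)]) [ 480.10999585 -339.31352229   67.04205311] [ 481.4478558  -333.48541222   86.819585  ]
[ 474.7 -315.2   92. ]
[ 497.4 -321.8   92. ]
[ 489.5 -350.8   92. ]
[ 466.1 -344.    92. ]
bar [ 646.17185438 -381.1627701    39.        ] (array([ 643.49211734, -380.29014967,   41.52077356]), [np.float64(1.3560550647246767), np.float64(0.9726517843909711), np.float64(1.2870335113337927)])
171.17936350287601 -16.42080891154751
d cm [ 0.13  0.09 -0.09] w [-0.05  0.04 -0.19] yang -15.99 t 2.2 F [0.1  0.58 0.49] p [ 478.8 -334.   229.1] g 1.0
```

Call:
move_arm(plan=[[[0.05, 0.2, 9, 0, 0, 0, 100], [0.05, 0.2, 9, 0, 0, 0, 100], [0.05, 0.2, 9, 0, 0, 0, 100], [0.05, 0.2, 14.9, 0, 0, 0, 100], [0.05, 0.2, 14.9, 0, 0, 0, 100], [0.05, 0.2, 14.9, 0, 0, 0, 100], [0.05, 0.2, 14.9, 0, 0, 0, 100], [0.05, 0.2, 14.9, 0, 0, 0, 100]]])

```text
time_s: 2.87
ee_pos: [482.9, -330.3, 83.2]
tool_rot: [[0.27, 0.963, 0.002], [0.963, -0.27, -0.002], [-0.001, 0.002, -1.0]]
ft_force: [1.0, -0.2, -0.6]
grip_width: 0.997
```

```bash
python3 go.py 480.7 -333.3 80 -16.1; python3 - <<'E'
from h import *
cv2.imwrite('pics/w2.png',imaging.capture('wrist')[:,:,::-1])
E
```

```text
d cm [-0.35 -0.13  0.32] w [0.14 0.05 0.45] yang -15.65 t 2.8667 F [ 1.01 -0.18 -0.62] p [ 482.9 -330.3   83.2] g 0.997
```

View pics/w2.png

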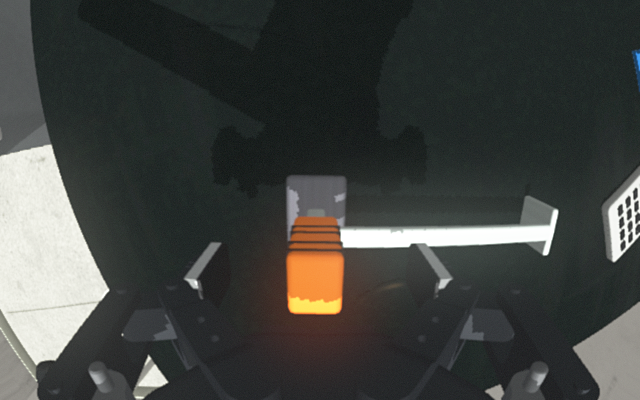

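```bash
python3 go.py 480.7 -333.3 80 -16.1
```

```text
d cm [-0.32 -0.16  0.36] w [0.2  0.08 0.44] yang -15.66 t 2.9167 F [-0.31  0.09  0.57] p [ 483.1 -330.7   83.6] g 1.002
```

Call:
move_arm(plan=[[[-0.3, -0.1, 0.3, 0, 0, 0.4, 100], [-0.3, -0.1, 0.3, 0, 0, 0.4, 100], [-0.3, -0.1, 0.3, 0, 0, 0.4, 100]]])

```text
time_s: 3.17
ee_pos: [480.1, -333.1, 79.3]
tool_rot: [[0.277, 0.961, 0.001], [0.961, -0.277, -0.001], [-0.001, 0.002, -1.0]]
ft_force: [0.5, -0.1, 0.0]
grip_width: 1.001
```

```bash
python3 go.py 480.7 -333.3 80 -16.1
```

```text
d cm [ 0.    0.06 -0.07] w [ 0.09  0.04 -0.01] yang -16.11 t 3.1667 F [ 0.45 -0.1   0.  ] p [ 480.1 -333.1   79.3] g 1.001
```

Call:
move_arm(plan=[[[0, 0, 0, 0, 0, 0, 0], [0, 0, 0, 0, 0, 0, 0], [0, 0, 0, 0, 0, 0, 0], [0, 0, 0, 0, 0, 0, 0], [0, 0, 0, 0, 0, 0, 0], [0, 0, 0, 0, 0, 0, 0], [0, 0, 0, 0, 0, 0, 0], [0, 0, 0, 0, 0, 0, 0]]], squeeze=110)

```text
time_s: 3.83
ee_pos: [480.3, -333.0, 78.5]
tool_rot: [[0.277, 0.961, 0.001], [0.961, -0.277, -0.001], [-0.0, 0.001, -1.0]]
ft_force: [1.5, -0.6, 1.2]
grip_width: 0.268
```

```bash
python3 go.py 480.7 -333.3 80 -16.1
```

```text
d cm [-0.02  0.04 -0.15] w [0.06 0.02 0.01] yang -16.09 t 3.8333 F [ 1.47 -0.63  1.21] p [ 480.3 -333.    78.5] g 0.268
```

Call:
move_arm(plan=[[[0, 0, -4, 0, 0, 0, 0], [0, 0, -8, 0, 0, 0, 0], [0, 0, -12, 0, 0, 0, 0], [0, 0, -15, 0, 0, 0, 0], [0, 0, -15, 0, 0, 0, 0], [0, 0, -15, 0, 0, 0, 0]]])

```text
time_s: 4.33
ee_pos: [480.3, -333.1, 230.0]
tool_rot: [[0.277, 0.961, 0.003], [0.961, -0.277, -0.002], [-0.002, 0.003, -1.0]]
ft_force: [-1.0, 0.9, -3.5]
grip_width: 0.264
```

```bash
python3 go.py 434 70 229 -11.8;python3 - <<'E'
from h import *
cv2.imwrite('pics/w3.png',imaging.capture('wrist')[:,:,::-1])
E
```

```text
d cm [ 37.45 -15.62  -0.  ] w [ 0.18  0.09 -4.29] yang -16.09 t 4.3333 F [-1.    0.88 -3.51] p [ 480.3 -333.1  230. ] g 0.264
```

View pics/w3.png

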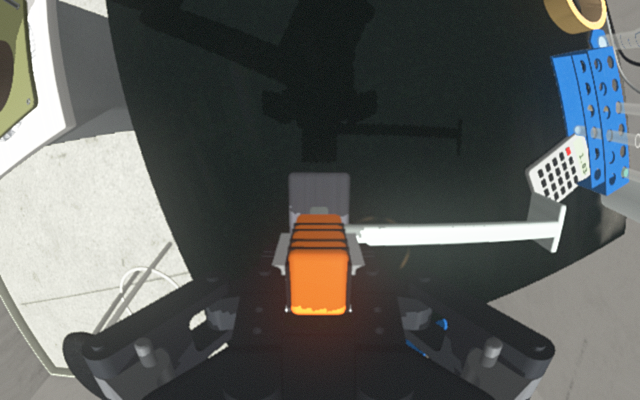

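Call:
move_arm(plan=[[[30, -12.5, 0, 0, 0, -3.4, 0], [30, -12.5, 0, 0, 0, -3.4, 0], [30, -12.5, 0, 0, 0, -3.4, 0], [30, -12.5, 0, 0, 0, -3.4, 0], [30, -12.5, 0, 0, 0, -3.4, 0], [30, -12.5, 0, 0, 0, -3.4, 0], [30, -12.5, 0, 0, 0, -3.4, 0], [30, -12.5, 0, 0, 0, -3.4, 0]]])

```text
time_s: 5.05
ee_pos: [439.4, -6.9, 225.6]
tool_rot: [[0.219, 0.976, -0.007], [0.976, -0.219, 0.002], [0.0, -0.007, -1.0]]
ft_force: [1.0, -0.1, -2.6]
grip_width: 0.261
```

```bash
python3 go.py 434 70 229 -11.8
```

```text
d cm [ 7.39 -2.22 -0.32] w [-0.4  -0.01 -0.88] yang -12.68 t 5.05 F [ 0.99 -0.14 -2.56] p [439.4  -6.9 225.6] g 0.261
```

Call:
move_arm(plan=[[[7.4, -2.2, 0, 0, 0, -0.9, 0], [7.4, -2.2, 0, 0, 0, -0.9, 0], [7.4, -2.2, 0, 0, 0, -0.9, 0], [7.4, -2.2, 0, 0, 0, -0.9, 0], [7.4, -2.2, 0, 0, 0, -0.9, 0]]])

```text
time_s: 5.47
ee_pos: [436.2, 67.0, 226.5]
tool_rot: [[0.203, 0.979, -0.004], [0.979, -0.203, -0.001], [-0.002, -0.004, -1.0]]
ft_force: [0.4, -0.7, -2.0]
grip_width: 0.265
```

```bash
python3 go.py 434 70 229 -11.8;python3 - <<'E'
from h import *
import pickle
m=M('wrist');pickle.dump(m,open('w4.pkl','wb'))
im=imaging.capture('wrist')[:,:,::-1]
cv2.imwrite('pics/w4.png',im); cv2.imwrite('pics/w4c.png',cv2.resize(im[90:330,370:640],None,fx=2.9,fy=2.5))
E
```

```text
d cm [ 0.24 -0.28 -0.25] w [-0.23  0.11  0.09] yang -11.71 t 5.4667 F [ 0.36 -0.68 -1.96] p [436.2  67.  226.5] g 0.265
```

View pics/w4.png

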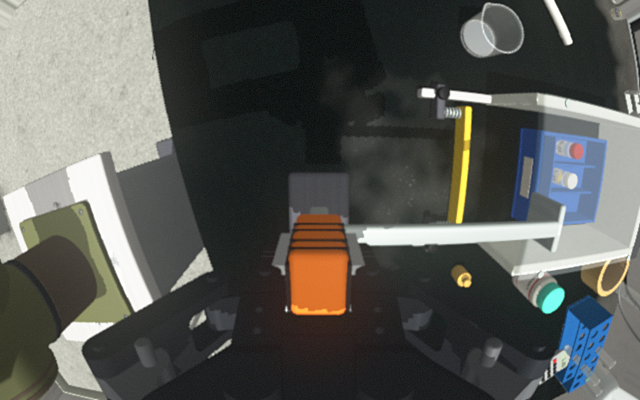

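```bash
python3 - <<'E'
from h import *
im=cv2.imread('pics/w4.png')
cv2.imwrite('pics/w4c.png',cv2.resize(im[80:280,410:640],None,fx=3.4,fy=3.0,interpolation=cv2.INTER_CUBIC))
E
```

```text
(no output)
```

View pics/w4c.png

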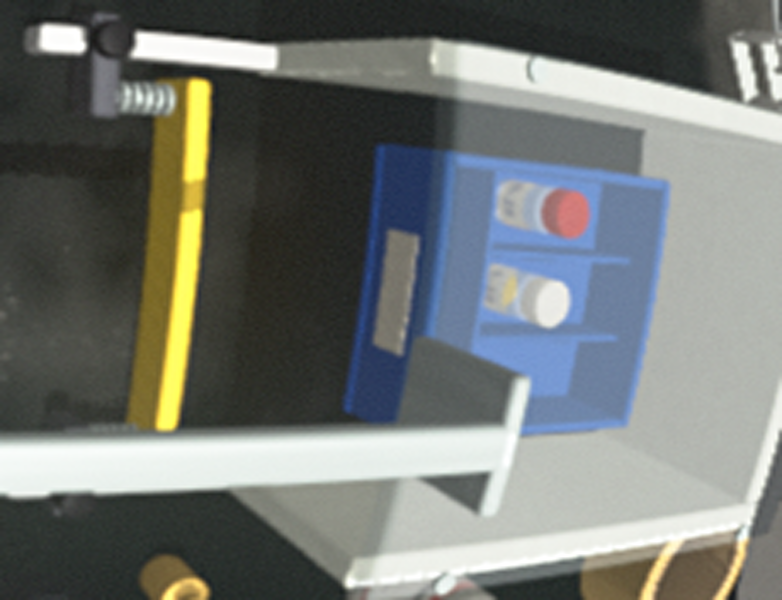

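```bash
python3 - <<'E'
from h import *
import pickle
m=pickle.load(open('w4.pkl','rb'));mt=M('top');ms=M('scene')
f=lambda x,y:(410+(x+.5)/3.4-.5,80+(y+.5)/3.0-.5)
T=lambda x,y:(190+(x+.5)/4-.5,95+(y+.5)/4-.5)
S=lambda x,y:(215+(x+.5)/4-.5,110+(y+.5)/4-.5)
for n,c,z,t,s in [('FL',(434,40),117,(208,396),(168,238)),('FR',(347,588),117,(475,455),(378,360)),('bufL',(210,80),32,(234,463),None),('bufR',(180,430),32,(440,507),None),
 ('tFLtop',(448,151),45,(292,347),(270,288)),('tFtopMid',(426,340),45,None,None),('tFLbot',(378,146),1,None,None),('tFRbot',(346,410),1,None,None),
 ('tBL',(668,182),45,(328,153),(378,172)),('tBR',(628,425),45,(488,184),None),('red',(567,212),49,(334,248),(346,228)),('white',(547,302),49,(387,266),(386,250)),('brass',(190,590),35,(537,490),(436,478))]:
    o=onz(m,f(*c),z,True).round(1)
    l=[ray(m,f(*c),True)]
    if t: l.append(ray(mt,T(*t)))
    if s: l.append(ray(ms,S(*s)))
    print(n,o, 'top',onz(mt,T(*t),z).round(1) if t else '', [x if i else x.round(1) for i,x in enumerate(tri(l))] if len(l)>1 else '')
E
```

```text
FL [644.8 124.1 117. ] top [649.6 118.3 117. ] [array([653. , 121.1, 106.4]), [np.float64(2.647045004564203), np.float64(2.0604569139001505), np.float64(2.1179523863077705)]]
FR [610.6 -48.7 117. ] top [611.2 -59.  117. ] [array([613.5, -56.7, 107.2]), [np.float64(3.4557915984354852), np.float64(2.6004733782438145), np.float64(2.436022703106392)]]
bufL [617.  113.7  32. ] top [613.9 112.7  32. ] [array([613.9, 113. ,  36.8]), [np.float64(1.1149144398866444), np.float64(1.114914439886524)]]
bufR [592.2 -18.4  32. ] top [583.2 -34.4  32. ] [array([591. , -29.2,  19.1]), [np.float64(8.360693181441995), np.float64(8.360693181442127)]]
tFLtop [706.   77.4  45. ] top [695.9  71.6  45. ] [array([700.5,  73.3,  40.8]), [np.float64(8.06579584122634), np.float64(3.9613723730758403), np.float64(4.842579056666984)]]
tFtopMid [691.9   2.3  45. ] top  
tFLbot [705.8  75.7   1. ] top  
tFRbot [684.1 -41.9   1. ] top  
tBL [839.1  49.7  45. ] top [838.5  48.5  45. ] [array([838.5,  49.3,  43.1]), [np.float64(1.8836730259383363), np.float64(0.8580604960509656), np.float64(2.3508259779252825)]]
tBR [819.2 -66.7  45. ] top [816.5 -67.4  45. ] [array([816.8, -66.5,  46.3]), [np.float64(1.0637523303782042), np.float64(1.0637523303782108)]]
red [765.4  45.6  49. ] top [767.2  42.6  49. ] [array([768.6,  43.7,  45.3]), [np.float64(0.9493456596132965), np.float64(0.9018651099618905), np.float64(0.05402772109591215)]]
white [753.5   8.1  49. ] top [754.4   4.6  49. ] [array([755.6,   6.1,  47.8]), [np.float64(1.4251498768429052), np.float64(1.6355832810547888), np.float64(1.3052402237542566)]]
brass [594.  -91.8  35. ] top [ 595.4 -103.5   35. ] [array([ 598.3, -101.8,   23.9]), [np.float64(2.0298115706236755), np.float64(2.8381116374348987), np.float64(1.257674879280729)]]
```

```bash
python3 - <<'E'
from h import *
import pickle
m=pickle.load(open('w4.pkl','rb'))
f=lambda x,y:(410+(x+.5)/3.4-.5,80+(y+.5)/3.0-.5)
for c in [(524,377),(487,515)]: print(onz(m,f(*c),187,True))
print(proj(M('top'),(692,17,45)),proj(M('top'),(602,59,187)))
im=imaging.capture('top')[:,:,::-1]; cv2.imwrite('pics/t2.png',cv2.resize(im[80:280,200:400],None,fx=3.8,fy=3,interpolation=cv2.INTER_CUBIC))
E
python3 go.py 434 70 229 -11.2
```

```text
[607.71793075  49.12776999 187.        ]
[600.32353511  15.00937743 187.        ]
[281.81291204 182.84416172] [260.62206343 208.66510672]
d cm [ 0.32 -0.38 -0.18] w [-0.14  0.07 -0.67] yang -11.87 t 5.5667 F [-0.45  0.06 -2.95] p [437.   66.1 227.2] g 0.268
```

View pics/t2.png

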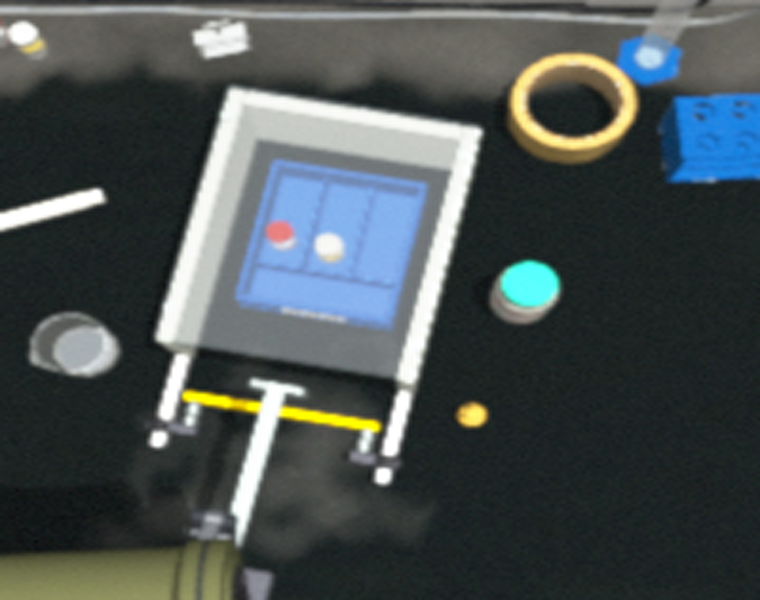

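Call:
move_arm(plan=[[[0.15, 0, 4, 0, 0, -0.6, 0], [0.15, 0, 8, 0, 0, -0.6, 0], [0.15, 0, 9.3, 0, 0, -0.6, 0], [0.15, 0, 9.3, 0, 0, -0.6, 0], [0.15, 0, 9.3, 0, 0, -0.6, 0], [0.15, 0, 9.3, 0, 0, -0.6, 0]]])

```text
time_s: 6.07
ee_pos: [439.3, 67.9, 136.2]
tool_rot: [[0.196, 0.981, 0.002], [0.981, -0.196, -0.0], [0.0, 0.002, -1.0]]
ft_force: [0.8, 0.7, -2.0]
grip_width: 0.267
```

```bash
python3 go.py 437 67.7 134 -11.2; python3 - <<'E'
from h import *
import pickle
m=M('wrist');pickle.dump(m,open('w5.pkl','wb'))
im=imaging.capture('wrist')[:,:,::-1]
cv2.imwrite('pics/w5.png',im); cv2.imwrite('pics/w5c.png',cv2.resize(im[60:290,380:640],None,fx=3,fy=2.6,interpolation=cv2.INTER_CUBIC))
E
python3 go.py 437 67.7 134 -11.2
```

```text
d cm [-0.06 -0.23  0.22] w [ 0.11 -0.02 -0.09] yang -11.29 t 6.0667 F [ 0.78  0.68 -2.04] p [439.3  67.9 136.2] g 0.267
d cm [-0.09 -0.26  0.26] w [ 0.18 -0.04 -0.07] yang -11.27 t 6.1167 F [ 0.14 -0.07 -2.49] p [439.7  68.1 136.6] g 0.267
```

View pics/w5c.png

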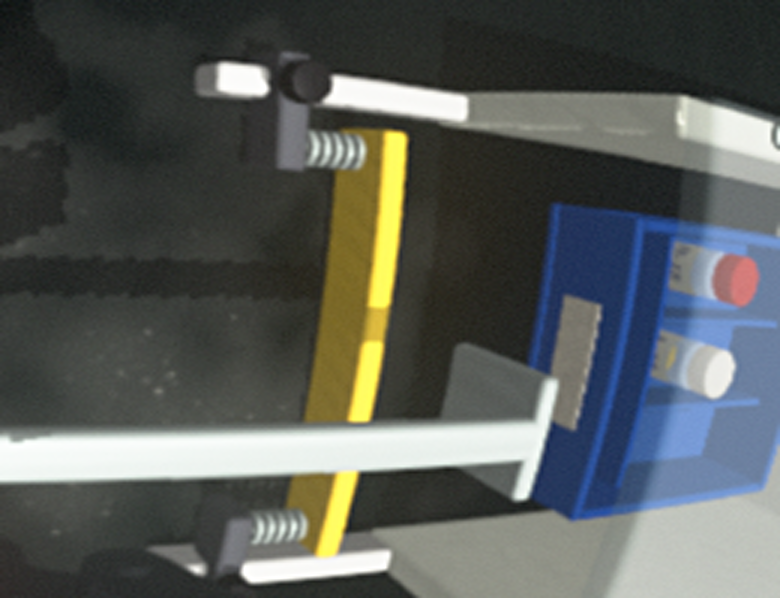

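```bash
python3 - <<'E'
from h import *
import pickle
m=pickle.load(open('w5.pkl','rb'))
f=lambda x,y:(380+(x+.5)/3-.5,60+(y+.5)/2.6-.5)
for n,c,z in [('toteL',(638,217),45),('toteR',(573,518),45),('botL',(556,205),0),('bufL',(407,132),32),('bufR',(338,555),32),('prongL',(555,376),95.5),('prongR',(522,500),95.5),('riserFL',(683,97),117),('bufLf',(383,130),32),('clampL',(305,60),32),]:
    print(n,onz(m,f(*c),z,True).round(1))
E
```

```text
toteL [705.1  77.1  45. ]
toteR [683.2 -39.2  45. ]
botL [708.7  75.5   0. ]
bufL [617.  113.6  32. ]
bufR [588.3 -32.7  32. ]
prongL [614.3  50.7  95.5]
prongR [607.1  14.7  95.5]
riserFL [639.9 124.5 117. ]
bufLf [608.5 115.1  32. ]
clampL [586.1 139.   32. ]
```

```bash
python3 go.py 545.9 47.3 134.5 -11.1
```

```text
d cm [ 0.04 10.82  0.25] w [ 0.18 -0.04 -0.17] yang -11.27 t 6.1167 F [ 0.14 -0.07 -2.49] p [439.7  68.1 136.6] g 0.267
```

Call:
move_arm(plan=[[[0, 1, 0.2, 0, 0, -0.1, 0], [0, 3, 0.2, 0, 0, -0.1, 0], [0, 5, 0.2, 0, 0, -0.1, 0], [0, 7, 0.2, 0, 0, -0.1, 0], [0, 9, 0.2, 0, 0, -0.1, 0], [0, 10.5, 0.2, 0, 0, -0.1, 0], [0, 10.8, 0.2, 0, 0, -0.1, 0], [0, 10.8, 0.2, 0, 0, -0.1, 0]]])

```text
time_s: 6.78
ee_pos: [546.1, 47.4, 134.1]
tool_rot: [[0.193, 0.981, 0.003], [0.981, -0.193, -0.0], [0.001, 0.003, -1.0]]
ft_force: [0.0, 0.2, -2.6]
grip_width: 0.266
```

```bash
python3 - <<'E'
from h import *
import pickle
m=M('wrist');pickle.dump(m,open('w6.pkl','wb'))
im=imaging.capture('wrist')[:,:,::-1]
cv2.imwrite('pics/w6.png',im); cv2.imwrite('pics/w6c.png',cv2.resize(im[60:290,380:640],None,fx=3,fy=2.6,interpolation=cv2.INTER_CUBIC))
E
python3 go.py 545.9 47.3 134.5 -11.1
```

```text
d cm [-0.    0.17 -0.08] w [ 0.02 -0.01 -0.01] yang -11.11 t 6.8333 F [-0.42 -0.29 -2.28] p [544.2  47.6 133.7] g 0.269
```

View pics/w6c.png

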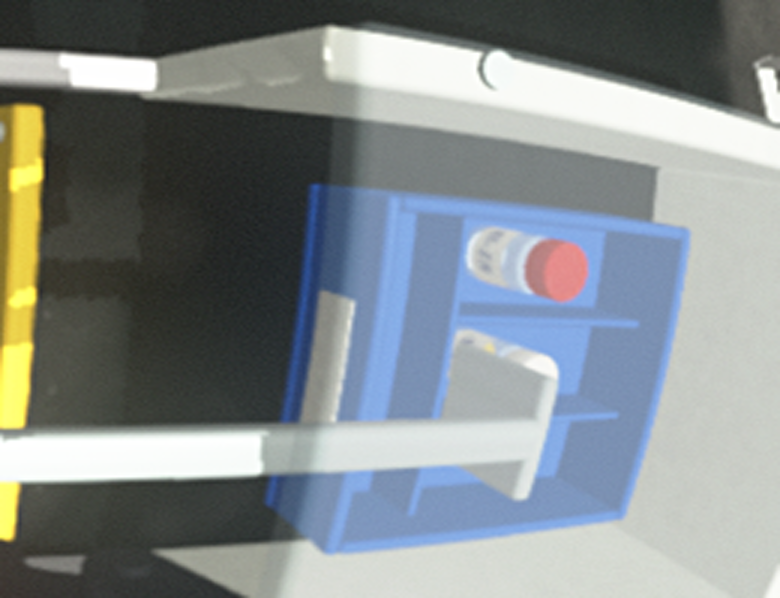

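```bash
python3 - <<'E'
from h import *
import pickle
m=pickle.load(open('w6.pkl','rb'))
f=lambda x,y:(380+(x+.5)/3-.5,60+(y+.5)/2.6-.5)
u=np.array([np.cos(np.radians(-10.8)),np.sin(np.radians(-10.8))])
L=onz(m,f(389,194),45,True);R=onz(m,f(329,550),45,True);mid=(L+R)/2;print(L,R,mid)
for n,c,z in [('prongbot L',(457,342),55.3),('prongtopL',(553,374),94.3),('prongtopR',(526,497),94.3),('divbotL',(463,212),4),('inner lip',(404,205),45),('divtop',(640,323),45)]:
    p=onz(m,f(*c),z,True); print(n,p.round(1),((p-mid)[:2]@u).round(1),((p-mid)[:2]@np.array([-u[1],u[0]])).round(1))
E
```

```text
[704.63546621  77.11133509  45.        ] [683.18906752 -38.69407886  45.        ] [693.91226687  19.20862811  45.        ]
prongbot L [718.7  30.7  55.3] 22.2 15.9
prongtopL [719.8  31.8  94.3] 23.0 17.2
prongtopR [714.7  -4.2  94.3] 24.8 -19.1
divbotL [763.7  59.6   4. ] 61.0 52.8
inner lip [709.4  73.2  45. ] 5.1 55.9
divtop [812.4  17.7  45. ] 116.6 20.7
```

Call:
move_arm(plan=[[[0, 0.1, 0.8, 0, 0, 0, 0], [0, 0.1, 1.6, 0, 0, 0, 0], [0, 0.1, 2.4, 0, 0, 0, 0], [0, 0.1, 3.2, 0, 0, 0, 0], [0, 0.1, 3.5, 0, 0, 0, 0], [0, 0.1, 3.5, 0, 0, 0, 0]]])

```text
time_s: 7.33
ee_pos: [543.5, 47.7, 96.8]
tool_rot: [[0.192, 0.981, -0.003], [0.981, -0.192, -0.0], [-0.001, -0.003, -1.0]]
ft_force: [-0.2, 0.2, -2.7]
grip_width: 0.265
```

```bash
python3 - <<'E'
from h import *
im=imaging.capture('wrist')[:,:,::-1]
cv2.imwrite('pics/w7c.png',cv2.resize(im[60:290,380:640],None,fx=3,fy=2.6,interpolation=cv2.INTER_CUBIC))
E
python3 go.py 545.9 47.3 98.5 -11.1
```

```text
d cm [ 0.    0.18 -0.1 ] w [-0.1   0.02  0.02] yang -11.08 t 7.3833 F [ 0.07  0.22 -2.61] p [544.2  47.6  97.5] g 0.267
```

View pics/w7c.png

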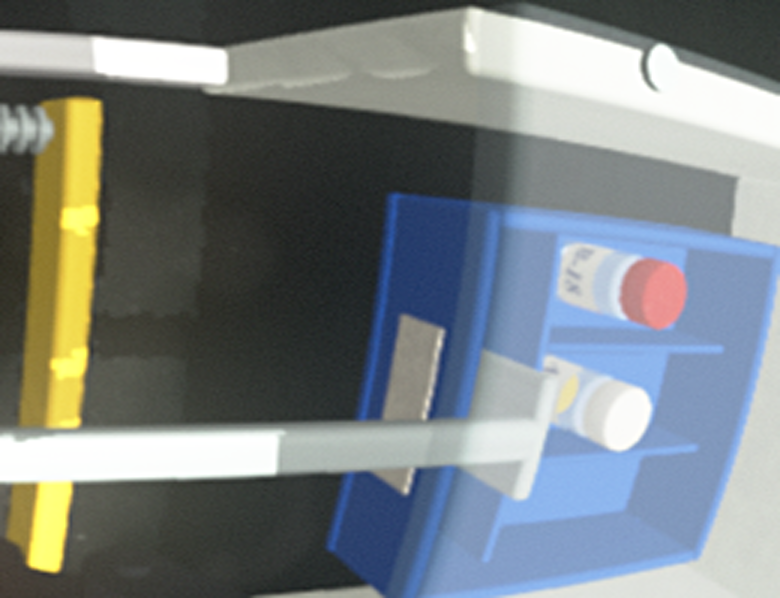

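Call:
move_arm(plan=[[[0, -0.25, 0, 0, 0, 0, 0], [0, -0.5, 0, 0, 0, 0, 0], [0, -0.75, 0, 0, 0, 0, 0], [0, -1.0, 0, 0, 0, 0, 0], [0, -1.25, 0, 0, 0, 0, 0], [0, -1.5, 0, 0, 0, 0, 0], [0, -1.75, 0, 0, 0, 0, 0], [0, -2, 0, 0, 0, 0, 0]]])

```text
time_s: 8.05
ee_pos: [525.7, 51.4, 98.5]
tool_rot: [[0.192, 0.981, 0.001], [0.981, -0.192, -0.0], [0.0, 0.001, -1.0]]
ft_force: [2.8, -0.9, -3.5]
grip_width: 0.269
```

Call:
move_arm(plan=[[[0, -0.3, 0, 0, 0, 0, 0], [0, -0.6, 0, 0, 0, 0, 0], [0, -0.9, 0, 0, 0, 0, 0], [0, -1.2, 0, 0, 0, 0, 0], [0, -1.5, 0, 0, 0, 0, 0], [0, -1.8, 0, 0, 0, 0, 0], [0, -2.1, 0, 0, 0, 0, 0], [0, -2.4, 0, 0, 0, 0, 0]]])

```text
time_s: 8.72
ee_pos: [501.8, 56.1, 98.5]
tool_rot: [[0.192, 0.981, 0.001], [0.981, -0.192, -0.0], [0.0, 0.001, -1.0]]
ft_force: [2.6, -0.3, -2.3]
grip_width: 0.268
```

```bash
python3 - <<'E'
from h import *
im=imaging.capture('wrist')[:,:,::-1]
cv2.imwrite('pics/w8c.png',cv2.resize(im[60:290,380:640],None,fx=3,fy=2.6,interpolation=cv2.INTER_CUBIC))
E
python3 go.py 545.9 47.3 98.5 -11.1
```

```text
d cm [-0.01  4.58 -0.01] w [-0.01 -0.    0.02] yang -11.08 t 8.7667 F [ 1.7  -0.27 -0.67] p [501.   56.2  98.4] g 0.266
```

View pics/w8c.png

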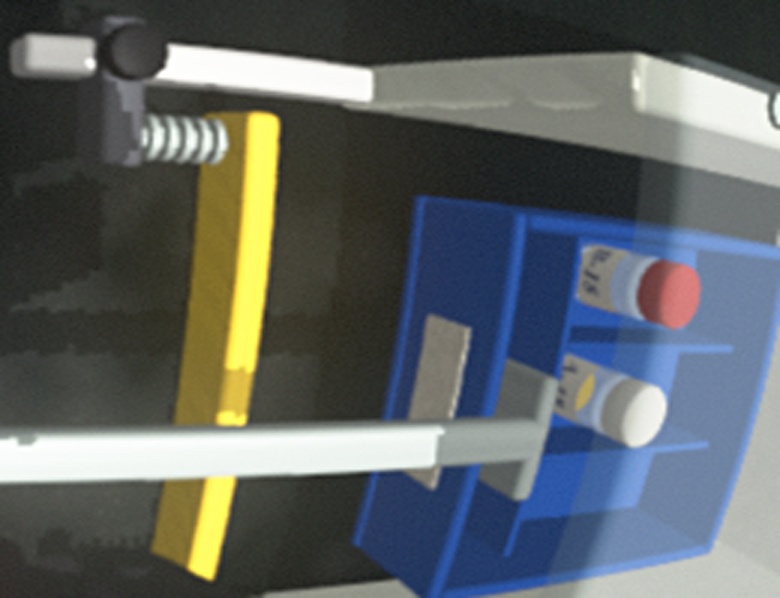

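Call:
move_arm(plan=[[[0, -0.3, 0, 0, 0, 0, 0], [0, -0.6, 0, 0, 0, 0, 0], [0, -0.9, 0, 0, 0, 0, 0], [0, -1.2, 0, 0, 0, 0, 0], [0, -1.5, 0, 0, 0, 0, 0], [0, -1.8, 0, 0, 0, 0, 0], [0, -2.1, 0, 0, 0, 0, 0], [0, -2.4, 0, 0, 0, 0, 0]]])

```text
time_s: 9.43
ee_pos: [478.0, 60.7, 98.4]
tool_rot: [[0.192, 0.981, 0.0], [0.981, -0.192, -0.0], [0.0, 0.0, -1.0]]
ft_force: [1.8, 0.4, -1.5]
grip_width: 0.267
```

Call:
move_arm(plan=[[[0, -0.25, 0, 0, 0, 0, 0], [0, -0.5, 0, 0, 0, 0, 0], [0, -0.75, 0, 0, 0, 0, 0], [0, -1.0, 0, 0, 0, 0, 0], [0, -1.2, 0, 0, 0, 0, 0], [0, -1.4, 0, 0, 0, 0, 0], [0, -1.5, 0, 0, 0, 0, 0], [0, -1.5, 0, 0, 0, 0, 0]]])

```text
time_s: 10.1
ee_pos: [463.0, 63.6, 98.3]
tool_rot: [[0.192, 0.981, -0.0], [0.981, -0.192, 0.0], [-0.0, -0.0, -1.0]]
ft_force: [1.9, -0.4, -0.9]
grip_width: 0.267
```

```bash
python3 - <<'E'
from h import *
im=imaging.capture('wrist')[:,:,::-1]
cv2.imwrite('pics/w9c.png',cv2.resize(im[60:290,380:640],None,fx=3,fy=2.6,interpolation=cv2.INTER_CUBIC))
E
python3 go.py 545.9 47.3 98.5 -11.1
```

```text
d cm [-0.    8.45 -0.03] w [-0.04  0.01  0.01] yang -11.09 t 10.15 F [ 0.97 -0.53 -0.67] p [463.   63.6  98.3] g 0.266
```

View pics/w9c.png

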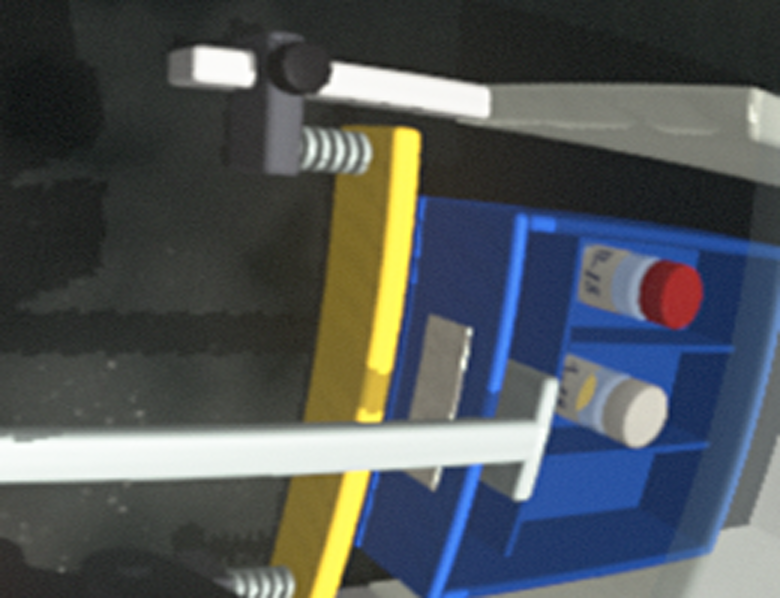

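```bash
cat > fr.py <<'E'
from h import *
import sys
n=int(sys.argv[1]) if len(sys.argv)>1 else 8
u=np.array([np.cos(np.radians(-11.1)),np.sin(np.radians(-11.1)),0]);F=[];P=[];E=[]
for i in range(n):
    imaging.capture('top'); s=status.state(); F.append(s['ft_force']);P.append(s['ee_pos']);E.append(s['joint_efforts'])
F=np.array(F);print('t',s['time_s'],'Fx',(F@u).mean().round(2),'sd',(F@u).std().round(2),'F',F.mean(0).round(2),'along',(np.mean(P,0)@u).round(2),'p',np.mean(P,0).round(1))
E
python3 fr.py
```

```text
t 10.55 Fx 1.61 sd 0.5 F [ 1.61 -0.17 -1.22] along 442.17 p [463.1  63.6  98.2]
```

Call:
move_arm(plan=[[[0, -0.15, 0, 0, 0, 0, 0], [0, -0.3, 0, 0, 0, 0, 0], [0, -0.45, 0, 0, 0, 0, 0], [0, -0.6, 0, 0, 0, 0, 0], [0, -0.75, 0, 0, 0, 0, 0], [0, -0.9, 0, 0, 0, 0, 0], [0, -1.0, 0, 0, 0, 0, 0], [0, -1.0, 0, 0, 0, 0, 0]]])

```text
time_s: 11.22
ee_pos: [453.0, 65.5, 98.3]
tool_rot: [[0.192, 0.981, -0.001], [0.981, -0.192, 0.0], [-0.0, -0.001, -1.0]]
ft_force: [1.2, -1.2, -1.0]
grip_width: 0.267
```

```bash
python3 fr.py 6
```

```text
t 11.5167 Fx 0.5 sd 0.33 F [ 0.58  0.38 -2.39] along 431.94 p [453.   65.5  98.2]
```

Call:
move_arm(plan=[[[0, -0.1, 0, 0, 0, 0, 0], [0, -0.2, 0, 0, 0, 0, 0], [0, -0.3, 0, 0, 0, 0, 0], [0, -0.4, 0, 0, 0, 0, 0], [0, -0.5, 0, 0, 0, 0, 0], [0, -0.6, 0, 0, 0, 0, 0]]])

```text
time_s: 12.02
ee_pos: [447.6, 66.6, 98.3]
tool_rot: [[0.192, 0.981, 0.0], [0.981, -0.192, -0.0], [-0.0, 0.0, -1.0]]
ft_force: [1.6, -1.0, -3.2]
grip_width: 0.267
```

```bash
python3 fr.py 5; python3 - <<'E'
from h import *
im=imaging.capture('wrist')[:,:,::-1]
cv2.imwrite('pics/w10c.png',cv2.resize(im[60:290,380:640],None,fx=3,fy=2.6,interpolation=cv2.INTER_CUBIC))
E
```

```text
t 12.2667 Fx 0.57 sd 0.39 F [ 0.57 -0.04 -2.58] along 426.23 p [447.4  66.7  98.3]
```

View pics/w10c.png

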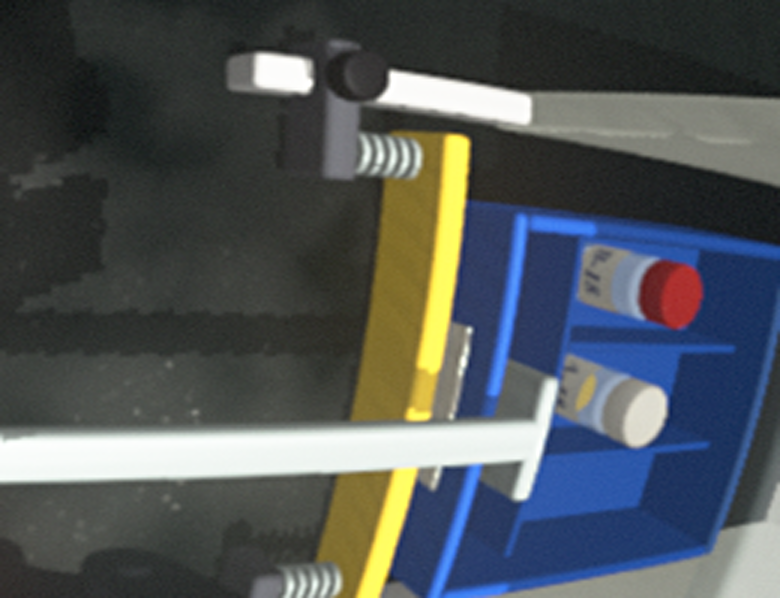

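Call:
move_arm(plan=[[[0, -0.1, 0, 0, 0, 0, 0], [0, -0.2, 0, 0, 0, 0, 0], [0, -0.3, 0, 0, 0, 0, 0], [0, -0.4, 0, 0, 0, 0, 0]]])

```text
time_s: 12.65
ee_pos: [443.9, 67.4, 98.3]
tool_rot: [[0.192, 0.981, 0.0], [0.981, -0.192, -0.0], [0.0, 0.0, -1.0]]
ft_force: [1.3, 0.3, -2.3]
grip_width: 0.265
```

```bash
python3 fr.py 5
```

```text
t 12.9 Fx 0.52 sd 0.26 F [ 0.54  0.02 -2.22] along 422.44 p [443.7  67.4  98.4]
```

Call:
move_arm(plan=[[[0, -0.1, 0, 0, 0, 0, 0], [0, -0.2, 0, 0, 0, 0, 0], [0, -0.3, 0, 0, 0, 0, 0], [0, -0.4, 0, 0, 0, 0, 0]]])

```text
time_s: 13.23
ee_pos: [440.2, 68.2, 98.3]
tool_rot: [[0.192, 0.981, 0.001], [0.981, -0.192, 0.0], [0.0, 0.001, -1.0]]
ft_force: [2.5, -0.1, -4.2]
grip_width: 0.265
```

```bash
python3 fr.py 5
```

```text
t 13.4833 Fx 1.64 sd 0.44 F [ 1.65 -0.08 -3.03] along 418.62 p [440.   68.2  98.4]
```

Call:
move_arm(plan=[[[0, -0.1, 0, 0, 0, 0, 0], [0, -0.2, 0, 0, 0, 0, 0]]])

```text
time_s: 13.65
ee_pos: [438.4, 68.5, 98.4]
tool_rot: [[0.192, 0.981, 0.001], [0.981, -0.192, -0.0], [0.0, 0.001, -1.0]]
ft_force: [3.0, -1.0, -3.1]
grip_width: 0.268
```

```bash
python3 fr.py 5; python3 - <<'E'
from h import *
im=imaging.capture('wrist')[:,:,::-1]
cv2.imwrite('pics/w11c.png',cv2.resize(im[60:290,380:640],None,fx=3,fy=2.6,interpolation=cv2.INTER_CUBIC))
E
```

```text
t 13.9 Fx 2.61 sd 0.57 F [ 2.54 -0.6  -3.31] along 416.74 p [438.1  68.5  98.4]
```

View pics/w11c.png

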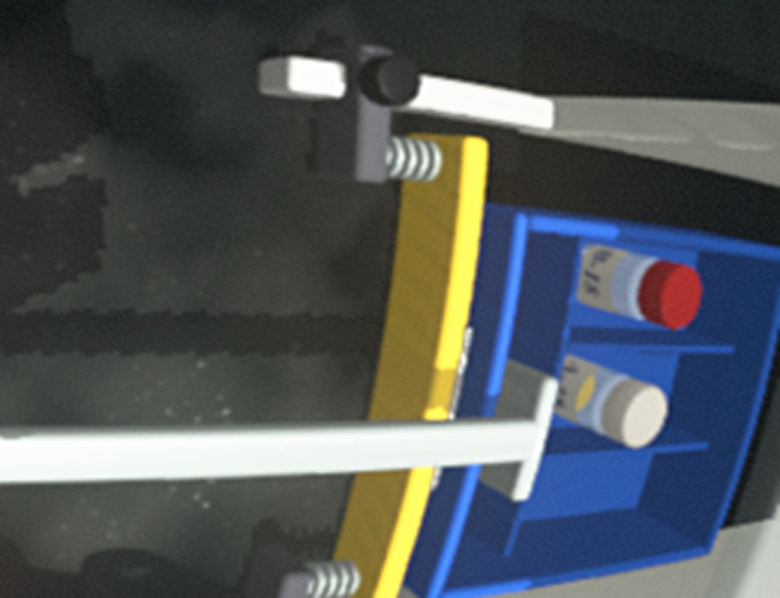

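Call:
move_arm(plan=[[[0, -0.1, 0, 0, 0, 0, 0], [0, -0.2, 0, 0, 0, 0, 0], [0, -0.3, 0, 0, 0, 0, 0], [0, -0.4, 0, 0, 0, 0, 0]]])

```text
time_s: 14.28
ee_pos: [434.4, 69.3, 98.4]
tool_rot: [[0.192, 0.981, 0.001], [0.981, -0.192, -0.0], [0.0, 0.001, -1.0]]
ft_force: [5.0, -1.6, -5.0]
grip_width: 0.271
```

```bash
python3 fr.py 8
```

```text
t 14.6833 Fx 4.36 sd 0.34 F [ 4.35 -0.48 -3.94] along 412.71 p [434.2  69.3  98.4]
```

Call:
move_arm(plan=[[[0, -0.1, 0, 0, 0, 0, 0], [0, -0.2, 0, 0, 0, 0, 0], [0, -0.3, 0, 0, 0, 0, 0], [0, -0.35, 0, 0, 0, 0, 0]]])

```text
time_s: 15.02
ee_pos: [431.2, 70.0, 98.3]
tool_rot: [[0.192, 0.981, 0.001], [0.981, -0.192, -0.0], [0.0, 0.001, -1.0]]
ft_force: [7.2, -1.3, -5.9]
grip_width: 0.269
```

```bash
python3 fr.py 14; python3 - <<'E'
from h import *
im=imaging.capture('wrist')[:,:,::-1]
cv2.imwrite('pics/w12c.png',cv2.resize(im[60:290,380:640],None,fx=3,fy=2.6,interpolation=cv2.INTER_CUBIC))
E
```

```text
t 15.7167 Fx 5.57 sd 0.28 F [ 5.53 -0.78 -5.21] along 409.69 p [431.2  69.9  98.4]
```

View pics/w12c.png

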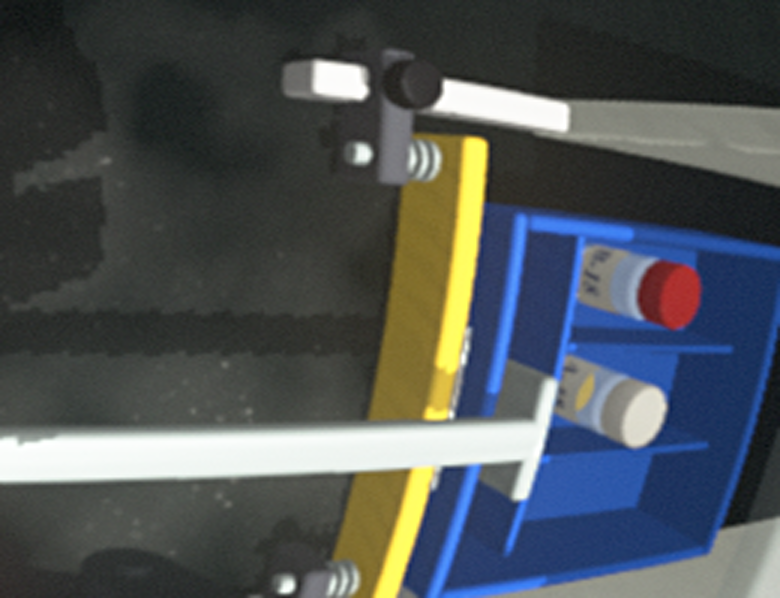

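Call:
move_arm(plan=[[[0, -0.05, 0, 0, 0, 0, 0], [0, -0.08, 0, 0, 0, 0, 0], [0, -0.08, 0, 0, 0, 0, 0], [0, -0.08, 0, 0, 0, 0, 0], [0, -0.08, 0, 0, 0, 0, 0], [0, -0.08, 0, 0, 0, 0, 0], [0, -0.08, 0, 0, 0, 0, 0], [0, -0.08, 0, 0, 0, 0, 0]]])

```text
time_s: 16.43
ee_pos: [430.6, 70.1, 98.3]
tool_rot: [[0.192, 0.981, 0.001], [0.981, -0.192, -0.0], [0.0, 0.001, -1.0]]
ft_force: [7.3, -1.9, -5.7]
grip_width: 0.272
```

```bash
python3 fr.py 6
```

```text
t 16.7333 Fx 6.19 sd 0.41 F [ 6.08 -1.15 -6.02] along 409.09 p [430.6  70.1  98.4]
```

Call:
move_arm(plan=[[[0, 0.1, 0, 0, 0, 0, 0], [0, 0.2, 0, 0, 0, 0, 0], [0, 0.3, 0, 0, 0, 0, 0], [0, 0.4, 0, 0, 0, 0, 0], [0, 0.5, 0, 0, 0, 0, 0], [0, 0.6, 0, 0, 0, 0, 0], [0, 0.7, 0, 0, 0, 0, 0], [0, 0.8, 0, 0, 0, 0, 0]]])

```text
time_s: 17.4
ee_pos: [436.7, 68.6, 98.1]
tool_rot: [[0.192, 0.981, -0.002], [0.981, -0.192, -0.0], [-0.0, -0.002, -1.0]]
ft_force: [1.0, -0.4, -2.7]
grip_width: 0.266
```

Call:
move_arm(plan=[[[0, 0.1, 0, 0, 0, 0, 0], [0, 0.2, 0, 0, 0, 0, 0], [0, 0.3, 0, 0, 0, 0, 0], [0, 0.4, 0, 0, 0, 0, 0], [0, 0.5, 0, 0, 0, 0, 0], [0, 0.6, 0, 0, 0, 0, 0], [0, 0.7, 0, 0, 0, 0, 0], [0, 0.8, 0, 0, 0, 0, 0]]])

```text
time_s: 18.07
ee_pos: [445.5, 67.0, 98.3]
tool_rot: [[0.192, 0.981, -0.0], [0.981, -0.192, 0.0], [-0.0, -0.0, -1.0]]
ft_force: [0.1, 0.5, -2.3]
grip_width: 0.268
```

```bash
python3 fr.py 4; python3 - <<'E'
from h import *
im=imaging.capture('wrist')[:,:,::-1]
cv2.imwrite('pics/w13c.png',cv2.resize(im[60:290,380:640],None,fx=3,fy=2.6,interpolation=cv2.INTER_CUBIC))
E
```

```text
t 18.2667 Fx -0.23 sd 0.38 F [-0.17  0.3  -2.83] along 424.41 p [445.7  67.   98.3]
```

View pics/w13c.png

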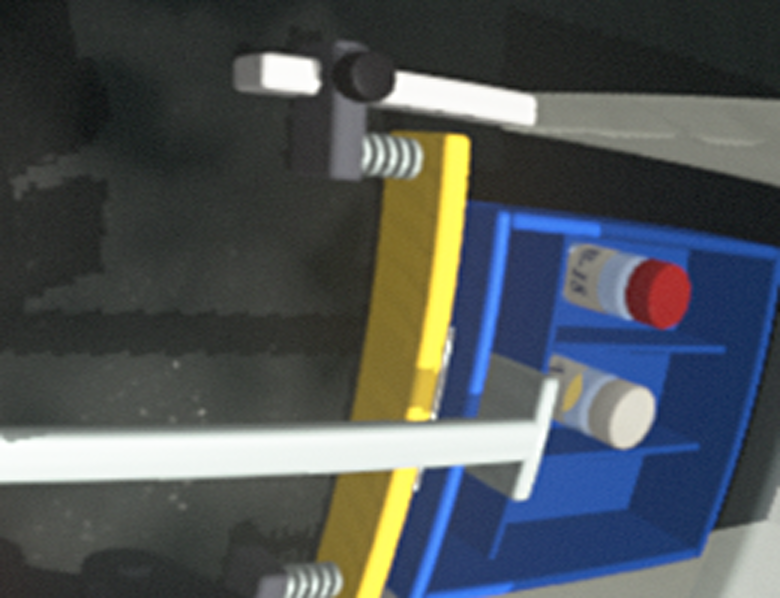

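Call:
move_arm(plan=[[[0, 0.2, 0, 0, 0, 0, 0], [0, 0.4, 0, 0, 0, 0, 0], [0, 0.4, 0, 0, 0, 0, 0], [0, 0.4, -1, 0, 0, 0, 0], [0, 0.4, -2, 0, 0, 0, 0], [0, 0.4, -3, 0, 0, 0, 0], [0, 0.4, -3.7, 0, 0, 0, 0], [0, 0.4, -3.7, 0, 0, 0, 0]]])

```text
time_s: 18.98
ee_pos: [450.5, 66.3, 136.6]
tool_rot: [[0.192, 0.981, 0.003], [0.981, -0.192, 0.0], [0.001, 0.003, -1.0]]
ft_force: [-0.0, -0.1, -2.9]
grip_width: 0.264
```

```bash
python3 - <<'E'
from h import *
im=imaging.capture('wrist')[:,:,::-1]
cv2.imwrite('pics/w14c.png',cv2.resize(im[60:290,380:640],None,fx=3,fy=2.6,interpolation=cv2.INTER_CUBIC))
E
python3 fr.py 3
```

```text
t 19.1833 Fx 0.14 sd 0.13 F [ 0.18  0.19 -2.46] along 428.04 p [449.2  66.3 135.1]
```

View pics/w14c.png

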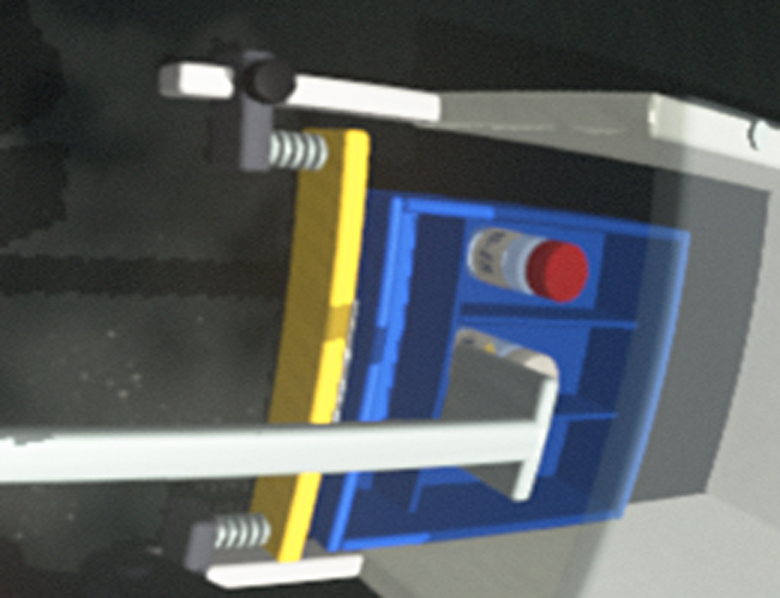

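Call:
move_arm(plan=[[[0, -1, 0, 0, 0, 0, 0], [0, -2, -0.1, 0, 0, 0, 0], [0, -2.8, -1, 0, 0, 0, 0], [0, -2.8, -4, 0, 0, 0, 0], [0, -2.8, -7, 0, 0, 0, 0], [0, -2.8, -10, 0, 0, 0, 0], [0, -2.8, -11, 0, 0, 0, 0], [0, -2.8, -11, 0, 0, 0, 0]]])

```text
time_s: 19.85
ee_pos: [422.9, 72.1, 248.8]
tool_rot: [[0.192, 0.981, 0.007], [0.981, -0.192, 0.001], [0.002, 0.007, -1.0]]
ft_force: [0.1, -0.3, -3.1]
grip_width: 0.263
```

```bash
python3 go.py 475 -333 240 -16
```

```text
d cm [-38.75  12.89   0.89] w [ 0.38 -0.12  4.93] yang -11.07 t 19.85 F [ 0.07 -0.3  -3.09] p [422.9  72.1 248.8] g 0.263
```

Call:
move_arm(plan=[[[-4, 1.3, 0, 0, 0, 0.5, 0], [-8, 2.7, 0, 0, 0, 1, 0], [-12, 4, 0, 0, 0, 1.5, 0], [-16, 5.3, 0, 0, 0, 2, 0], [-20, 6.6, 0, 0, 0, 2.5, 0], [-24, 8, 0, 0, 0, 3, 0], [-28, 9.3, 0, 0, 0, 3.5, 0], [-31, 10.3, 0, 0, 0, 4, 0]]])

```text
time_s: 20.52
ee_pos: [461.9, -254.3, 243.9]
tool_rot: [[0.262, 0.965, -0.002], [0.965, -0.262, 0.001], [0.0, -0.002, -1.0]]
ft_force: [0.1, 0.1, -2.7]
grip_width: 0.269
```

```bash
python3 go.py 478 -333 140 -16
```

```text
d cm [-7.18  3.64 10.38] w [-0.14 -0.01  0.83] yang -15.17 t 20.5167 F [ 0.06  0.09 -2.7 ] p [ 461.9 -254.3  243.9] g 0.269
```

Call:
move_arm(plan=[[[-3.5, 1.8, 1, 0, 0, 0.4, 0], [-7, 3.6, 3, 0, 0, 0.8, 0], [-7, 3.6, 6, 0, 0, 0.8, 0], [-7, 3.6, 9, 0, 0, 0.8, 0], [-7, 3.6, 12, 0, 0, 0.8, 0], [-7, 3.6, 14, 0, 0, 0.8, 0], [-7, 3.6, 14, 0, 0, 0.8, 0], [-7, 3.6, 14, 0, 0, 0.8, 0]]])

```text
time_s: 21.18
ee_pos: [478.0, -327.6, 103.3]
tool_rot: [[0.274, 0.962, -0.005], [0.962, -0.274, 0.004], [0.002, -0.006, -1.0]]
ft_force: [0.4, -0.6, -2.4]
grip_width: 0.264
```

```bash
python3 fr.py 6; python3 go.py 478 -333 78.5 -16
```

```text
t 21.4833 Fx 0.31 sd 0.35 F [ 0.36  0.19 -1.97] along 535.03 p [ 480.6 -329.6  106.6]
d cm [-0.37 -0.19  2.86] w [0.18 0.08 0.12] yang -15.88 t 21.4833 F [-0.25  0.49 -1.63] p [ 480.8 -329.9  107.1] g 0.267
```

Lower slowly to just above contact, then feel.

Call:
move_arm(plan=[[[0, 0, 0.6, 0, 0, 0, 0], [0, 0, 1.2, 0, 0, 0, 0], [0, 0, 1.8, 0, 0, 0, 0], [0, 0, 2.3, 0, 0, 0, 0], [0, 0, 2.5, 0, 0, 0, 0], [0, 0, 2.6, 0, 0, 0, 0], [0, 0, 2.6, 0, 0, 0, 0], [0, 0, 2.6, 0, 0, 0, 0]]])

```text
time_s: 22.15
ee_pos: [480.0, -329.4, 79.2]
tool_rot: [[0.274, 0.962, 0.0], [0.962, -0.274, -0.0], [-0.0, 0.0, -1.0]]
ft_force: [-0.2, -0.3, -2.6]
grip_width: 0.266
```

```bash
python3 fr.py 4
```

```text
t 22.35 Fx 0.21 sd 0.3 F [ 0.2  -0.07 -2.31] along 534.58 p [ 480.1 -329.5   79.5]
```

Call:
move_arm(plan=[[[0, 0, 0.05, 0, 0, 0, 0], [0, 0, 0.1, 0, 0, 0, 0], [0, 0, 0.1, 0, 0, 0, 0]]])

```text
time_s: 22.6
ee_pos: [480.0, -329.4, 78.5]
tool_rot: [[0.274, 0.962, 0.0], [0.962, -0.274, -0.0], [-0.0, 0.0, -1.0]]
ft_force: [-1.2, 0.6, -0.1]
grip_width: 0.26
```

```bash
python3 fr.py 4; python3 - <<'E'
from h import *
im=imaging.capture('wrist')[:,:,::-1]
cv2.imwrite('pics/w15.png',im)
E
```

```text
t 22.8 Fx 0.04 sd 0.48 F [-0.01 -0.25 -1.22] along 534.45 p [ 480.  -329.4   78.5]
```

View pics/w15.png

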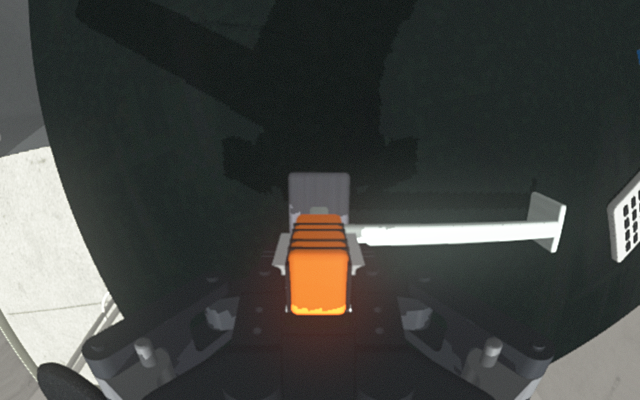

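Call:
move_arm(plan=[[[0, 0, 0.04, 0, 0, 0, 0], [0, 0, 0.04, 0, 0, 0, 0], [0, 0, 0.04, 0, 0, 0, 40], [0, 0, 0.04, 0, 0, 0, 60], [0, 0, 0.04, 0, 0, 0, 100], [0, 0, 0.04, 0, 0, 0, 100], [0, 0, 0.04, 0, 0, 0, 100], [0, 0, 0.04, 0, 0, 0, 100]]])

```text
time_s: 23.52
ee_pos: [479.9, -329.3, 77.8]
tool_rot: [[0.274, 0.962, -0.0], [0.962, -0.274, 0.0], [0.0, -0.0, -1.0]]
ft_force: [-1.2, -0.1, 0.2]
grip_width: 0.999
```

```bash
python3 go.py 480 -329 250;python3 - <<'E'
from h import *
im=imaging.capture('wrist')[:,:,::-1]
cv2.imwrite('pics/w16.png',im)
E
```

```text
d cm [  0.03  -0.   -17.22] w 0 yang -15.89 t 23.5167 F [-1.25 -0.09  0.18] p [ 479.9 -329.3   77.8] g 0.999
```

View pics/w16.png

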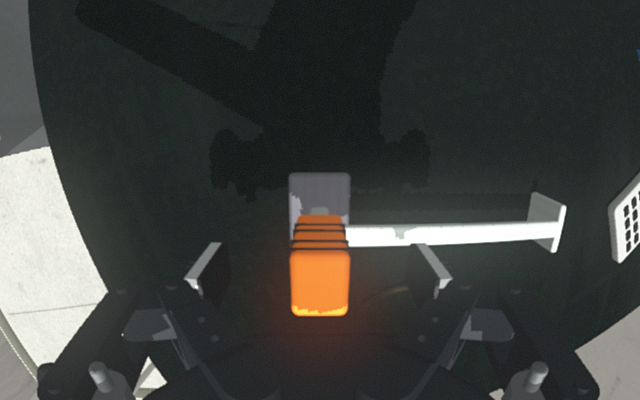

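Hook stands free between the open fingers. Retreat upward.

Call:
move_arm(plan=[[[0, 0, -2, 0, 0, 0, 100], [0, 0, -5, 0, 0, 0, 100], [0, 0, -9, 0, 0, 0, 100], [0, 0, -13, 0, 0, 0, 100], [0, 0, -17, 0, 0, 0, 100], [0, 0, -20, 0, 0, 0, 100], [0, 0, -20, 0, 0, 0, 100], [0, 0, -20, 0, 0, 0, 100]]])

```text
time_s: 24.23
ee_pos: [480.9, -330.1, 280.6]
tool_rot: [[0.274, 0.962, 0.005], [0.962, -0.274, -0.004], [-0.002, 0.005, -1.0]]
ft_force: [-0.9, 0.1, 0.1]
grip_width: 1.002
```

```bash
python3 - <<'E'
from h import *
a=imaging.capture('scene')[:,:,::-1];b=imaging.capture('top')[:,:,::-1]
cv2.imwrite('pics/s20.png',a); cv2.imwrite('pics/t20.png',cv2.resize(b[90:280,190:450],None,fx=3,fy=3,interpolation=cv2.INTER_CUBIC))
E
python3 go.py 480 -329 250
```

```text
d cm [-0.    0.09  2.69] w 0 yang -15.89 t 24.3333 F [-0.17 -0.22 -0.54] p [ 479.2 -328.7  276.9] g 1.001
```

View pics/s20.png

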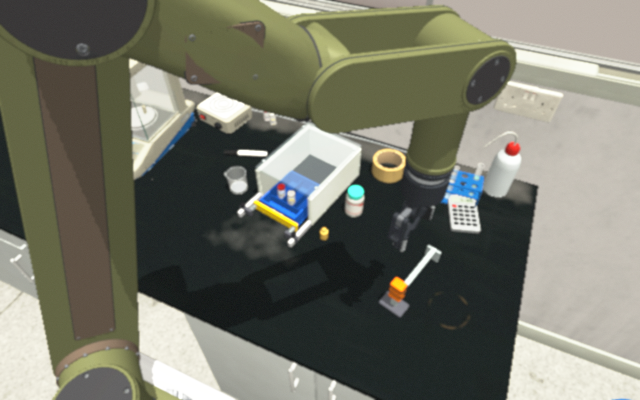

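View pics/t20.png

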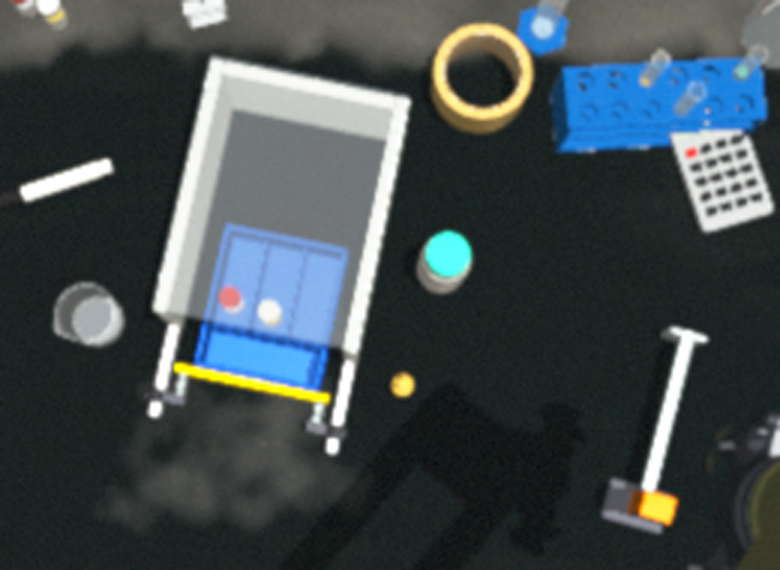

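Call:
move_arm(plan=[[[0, 0, 0, 0, 0, 0, 100], [0, 0, 0, 0, 0, 0, 100], [0, 0, 0, 0, 0, 0, 100], [0, 0, 0, 0, 0, 0, 100]]])

```text
time_s: 24.67
ee_pos: [479.6, -329.1, 276.7]
tool_rot: [[0.274, 0.962, -0.002], [0.962, -0.274, 0.001], [0.001, -0.002, -1.0]]
ft_force: [-0.7, -0.2, -0.8]
grip_width: 1.0
```

```bash
python3 -c "
from plant import close_job
print(close_job())"
```

```text
the job is handed in; nothing more can be done
None
```

The job is done and handed in at about 25 s, well inside the 72 s limit. I hooked the tote, dragged it onto the sprung buffer, unhooked it, and stood the hook upright about 4 mm from where it started.

- **Buffer press:** the average pull while holding still was about 5.6 N, then 6.2 N, for over 1.5 s in all. The buffer's own share is less certain. It agrees with about 10 mm of spring travel, but up to roughly 1 N of the reading could be drag friction. While moving, single readings reached 7.3 N, drag included.
- **Unhooking:** as the hook eased off, the tote followed the spring back about 8 to 9 mm. The hook then came clear without the pull going below zero beyond the noise, so I saw no sign of pushing the tote back in.
- **Final check:** the last scene and top pictures show the tote at the buffer, both vials standing and the hook upright on open worktop. The beaker, weight and jar look unmoved by eye; I did not measure them again.
- **What disagreed:** the fixed cameras and the wrist camera differed by 5 to 10 mm on some riser and tote corners. I relied on close wrist views relative to the hook instead. During the press the vertical force also rose from about 2.5 N to 6 N, probably friction between prong and lip; I did not look into it further.

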